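# Set the flow slide and hold the bayonet coupling open in the sampling port

## Task

On the sampling console, first slide the black flow grip along its track until its middle is level with the pointer clip. Then take the wing-gripped coupling with the two side pins, put it into the round port with its pins in the slots, push it down against the spring until its flange is fully home on the rim, and turn it a quarter turn clockwise (seen from above) to the stop. The port springs back if let go, so finish while still gripping the coupling and holding it down and turned; leave the other things on the bench where they stand.

Things in the scene. Friction and masses are not known exactly. Their poses are not given: they have to be found in the camera images.
- console: sampling console, a fixed flat white box with a steel top, 120 mm (its x) by 340 mm (its y) by 30 mm high; origin at the centre of its underside, z up. It carries the port at its -y end and the flow slide at its +y end
- port (a point): centre of the mouth of the bayonet port, at rim height, 80 mm above the bench; axes as the console's. A round aluminium collar, 62 mm outside, bore 34 mm, with two slots 12 mm wide running from the bore out to 25 mm from the axis, at +x and -x of this frame, open at the top, 24 mm deep; below them the space is free all round. A spring-loaded plate lies 28 mm below the rim
- press (a joint): how far the port's spring plate is pushed down, m: 0 at rest (3 N to start it), 0.008 when the coupling's pins are below the slots and it can turn, about 0.012 (9 N) with the coupling home: flange on the rim, underside 40 mm below the rim. The plate pushes back up when let go
- twist (a joint): how far the port's plate is turned clockwise seen from above, rad: 0 at rest, 1.3 at its stop, against a torsion spring (0.03 to 0.1 N m). The coupling's pins take it along after 0.1 to 0.2 rad of play, so the coupling turns about 1.4 to 1.5 rad in all. It springs back when let go
- coupling: loose white plastic coupling, upright, about 0.12 kg; origin at the centre of its underside, z up. Round stem 30 mm across, 40 mm long; flange 56 mm across from 40 to 48 mm height; wing grip from 48 to 82 mm, 44 mm long (its x), 14 mm thick (its y). Two steel pins 8 mm thick stick out of the stem along +x and -x to 22 mm from the axis, 8 mm above the underside; a half turn makes no difference
- coupling_grip (a point): middle of the coupling's wing grip, on its axis, 69 mm above its underside; with the TCP here the fingertips just clear the flange
- flow_top (a point): centre of the top of the flow slide's black grip, a block 28 mm (console x) by 20 mm (console y) by 40 mm high, top 84.5 mm above the bench; its track, 40 mm wide, stands 14 mm above the console's top, and needs about 2 N to slide along
- flow (a joint): position of the flow slide's grip along the console's +y, m, 0 to 0.12; it stays where it is left
- pointer: dark steel pointer clip fixed to the console's top beside the track (on its +x side), 31 x 14 x 12 mm, its tip pointing at the track; axes as the console's, origin on the centre line of its tip: the slide is set when the middle of the grip has the same y, in this frame, as the origin
- plug: blank plug: same white stem and flange as the coupling (76 mm tall, 56 mm wide) but a round knob 32 mm across on top and no side pins; not used; origin at the centre of its underside; a bystander
- beaker: open glass beaker, 72 mm wide, 85 mm tall; origin at the centre of its underside; a bystander
- bottle: white plastic bottle, 68 mm wide, 150 mm tall; origin at the centre of its underside; a bystander
- jar: amber jar, 50 mm wide, 70 mm tall; origin at the centre of its underside; a bystander
- dishes: two stacked clear dishes, 94 mm wide, 33 mm tall; origin at the centre of its underside; a bystander
Things that resemble listed ones, but are neither listed nor needed, are in the scene too. Leave any blue or brown look-alike of the coupling alone.

How it is judged:
On the way, in this order (a step that is already met when the one before it is completed fails the run):
1. the middle of the flow grip is level with the pointer, within 5 mm (y of flow_top in the frame of pointer between -0.005 and 0.005 m and velocity of joint flow between -0.01 and 0.01 m/s), for 0.3 s.
2. the coupling is in the port with its pins in the slots, not yet turned (horizontal distance between coupling and port below 0.005 m and z of coupling in the frame of port below -0.022 m and value of joint twist below 0.3 rad), for 0.1 s.
At the end, for the whole second after the job is handed in: Flow grip level with the pointer within 5 mm; coupling in the port, upright (7 degrees), centred within 5 mm, flange within 2.5 mm of the rim, plate over 9 mm down and turned over 1.1 of its 1.3 rad; the fingers still hold the coupling (over 2 N) (y of flow_top in the frame of pointer between -0.005 and 0.005 m and horizontal distance between coupling and port below 0.005 m and z of coupling in the frame of port below -0.0375 m and value of joint twist above 1.1 rad and value of joint press above 0.009 m and angle between coupling's own z axis and vertical below 0.12 rad and contact force between the fingers and coupling above 2 N); the arm keeps its last pose, push and grip.
It fails at once if a bystander is moved by more than 30 mm (distance of any of plug, beaker, bottle, jar, dishes from where it was at the start of the episode above 0.03 m).
It also fails if it takes over 70 s, if anything falls off the work surface, if the arm or the gripper's body presses on something with over 40 N, if the wrist force passes 120 N, or if a joint passes its speed limit or range.

## Robot

A 7-joint arm with a two-finger parallel gripper is mounted at the origin on the work surface. World frame = base frame: x ahead of the robot, y to its left, z up, the work surface at z = 0. Lengths are in m, angles in rad, forces in N, time in s.
With the tool pointing down it reaches from about 0.425 to 0.875 m from the base axis. Payload 4.7 kg.
Tool frame: the origin (TCP) lies between the finger pads, 19 mm behind the fingertips; this is the grasp point; z points along the fingers, y is the line along which they close (so a half turn about z gives the same grasp; the last joint's range is limited). The gripper opens to 87 mm and grips with 3 to 60 N. Pads are 19 mm wide; open, the fingers measure 117 mm over their backs; the gripper's body (75 mm by 190 mm) begins 51 mm behind the grasp point.
Start: joints at [1.209, 0.321, -0.07, 1.45, 0.023, 1.371, -0.057], TCP at [0.239, -0.605, 0.241] pointing down, gripper open.
Joint ranges: [-2.86, 2.86], [-0.3, 2.09], [-1.38, 1.24], [0.06, 2.45], [-1.56, 4.7], [0.09, 2.05], [-2.69, 2.69]. Speed limits (rad/s): [2.57, 2.57, 3.14, 3.14, 3.14, 3.14, 3.14].

## Interface

Orientations are given as a rotation vector (axis times angle).
In Python, from bench import ctrl gives the robot as it stands. The module is installed in compiled form; this text tells all that it offers.
- The arm moves only by the shell command python3 -m handwheel 'ROWS' [FORCE]. ROWS is JSON, a list of rows, each a list of 7 numbers: the finger opening in m, from 0 to 0.087, then the shift along the tool's x, y, z in m, then the turn, a rotation vector about the tool's x, y, z in degrees. A call has 1 to 12 rows; each row shifts and turns the commanded pose from where the row before left it, along the tool's axes as they then stand; what a row does not reach is not made up. A row lasts 1/8 s, in which the tool goes at most 62.5 mm and 10.7 degrees, less where a joint would pass 70% of its speed; a pose out of reach is approached as far as the arm can. A call is refused whole if a number of a shift passes 0.0625 or a number of a turn 10.7, either way. A call with a gripper value outside its range is refused whole. The fingers move at their own pace and stop on an object; FORCE is the grip in N (left out, the last holds). Time passes only in rows, so rows that do not move let the fingers close. It gives the time, the measured TCP pose, the force, the opening and the grip force at its end, in the units of the state.
- ctrl.get_state(): the state, without advancing time (a new reading comes with each control period).
- ctrl.get_image(name): name is "scene" or "side" or "wrist"; returns (picture, depth): 400x640x3 uint8, blue, green, red; 400x640 float32, m along the optical axis (not along the pixel's ray), 0 where there is no reading.
- ctrl.camera_info(name): a dict with "intrinsics" (3x3 intrinsics, pixels), "R" (3x3) and "t" (3): a world point X has camera coordinates R X + t. Camera axes: x right, y down, z forward; pixel columns grow to the right and rows downward; lengths in m; the calibration is good to about 2 mm. The wrist camera is an equidistant fisheye: a pixel r from the principal point sees the ray r / f radians off the axis. A picture is of the moment at which its call begins: read the wrist's pose just before it. camera_info takes no time and is no camera call; for the wrist camera it gives the pose at the moment of the call.
- ctrl.close_job(): hands the job in; it is judged then, once.
The state is a dict: "time": time; "joint_positions": joint angles; "qd": joint speeds; "joint_torque": joint torques, N m; "position": TCP position; "tool_rot": TCP orientation; "ft_force": force on the tool from outside, world axes, zero at the start; "torque": the same for the moment, N m; "grip_width": opening from 0.0 (shut) to 1.0 (fully open); "grip_force": force on a finger pad.
Only numpy, scipy, OpenCV 4.12 (cv2) and the standard library are available. Lean on these libraries where they do the work, as an engineer would, in place of code of your own. Each camera call takes 0.05 s, during which the arm holds its last target. There are 200 camera calls.

## Working session

There is one attempt and no reset: what is moved stays moved. The work goes in short steps, Python scripts to look and compute and a shell command to move; the robot and the scene stay as the last step left them, time stands still between calls to the robot, and variables do not carry over. Pictures are saved under pics/ and viewed, at most 10 in all, crops included, and the job is handed in when it is done.

```bash
mkdir -p pics; cat > h.py <<'E'
import numpy as np, cv2
from bench import ctrl
from scipy.spatial.transform import Rotation as Ro
def snap(n,f):
    i=ctrl.camera_info(n); im,d=ctrl.get_image(n); cv2.imwrite(f'pics/{f}.png',im)
    np.savez(f'{f}.npz',d=d,K=i['intrinsics'],R=i['R'],t=i['t']); return im,d
def world(f,u,v,d=None):
    z=np.load(f+'.npz'); K=z['K']; 
    if d is None: d=np.median(z['d'][v-1:v+2,u-1:u+2])
    c=np.array([(u-K[0,2])/K[0,0]*d,(v-K[1,2])/K[1,1]*d,d]); return z['R'].T@(c-z['t'])
def atz(f,u,v,h):
    z=np.load(f+'.npz');K=z['K'];r=z['R'].T@np.array([(u-K[0,2])/K[0,0],(v-K[1,2])/K[1,1],1]);o=-z['R'].T@z['t']
    return o+r*(h-o[2])/r[2]
E
python3 - <<'E'
from h import *
print(ctrl.get_state())
for n in ('scene','side'): snap(n,n+'1'); print(ctrl.camera_info(n))
E
```

```text
{'time': 0.0, 'joint_positions': array([ 1.20909475,  0.32181996, -0.07006779,  1.45166858,  0.02265455,
        1.37079591, -0.05693329]), 'qd': array([-7.65816144e-04,  4.58827957e-04, -4.26570958e-04, -7.36001933e-04,
        6.79509131e-04,  2.29971934e-04,  1.20825649e-05]), 'joint_torque': array([-4.00233339e-04, -4.91292715e+01, -4.04081466e-01, -3.12523162e+01,
       -6.38623768e-02,  4.37653530e-02,  1.90866399e-04]), 'position': array([ 0.23830109, -0.60418877,  0.24016656]), 'tool_rot': array([-3.08449402e+00, -5.86484723e-01,  7.98983388e-04]), 'ft_force': array([-0.38309696,  0.76854193,  0.77430312]), 'torque': array([-0.01827848,  0.01021458, -0.04976634]), 'grip_force': 0.0, 'grip_width': 0.9977929794520821}
{'intrinsics': array([[468.90335872,   0.        , 320.93412969],
       [  0.        , 468.90335872, 205.91286778],
       [  0.        ,   0.        ,   1.        ]]), 'R': array([[-0.82482277,  0.56538958,  0.00142201],
       [ 0.29679782,  0.43512364, -0.85004616],
       [-0.481226  , -0.70071538, -0.52670628]]), 't': array([ 0.49963864, -0.06976398,  1.4924507 ])}
{'intrinsics': array([[384.26292689,   0.        , 314.03227721],
       [  0.        , 384.26292689, 196.8832608 ],
       [  0.        ,   0.        ,   1.        ]]), 'R': array([[-0.98252715, -0.18602594,  0.00589435],
       [-0.11651522,  0.59008125, -0.79889194],
       [ 0.14513647, -0.7856198 , -0.6014457 ]]), 't': array([0.5432889 , 0.16314049, 0.9576385 ])}
```

View pics/scene1.png

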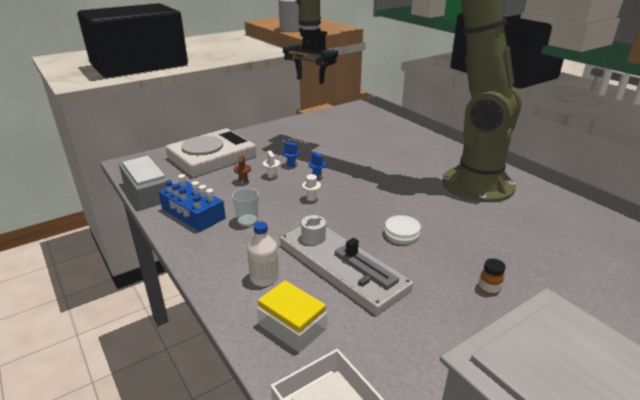

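View pics/side1.png

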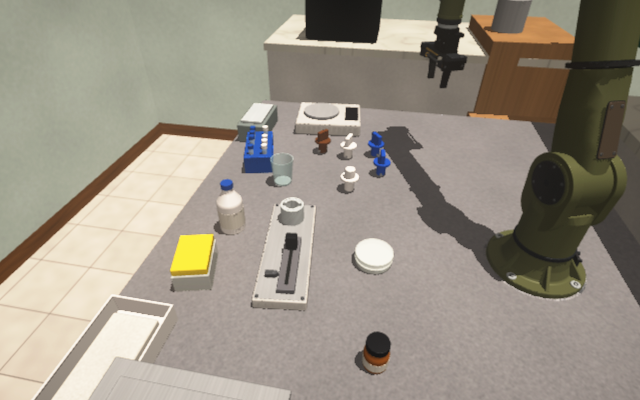

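The scene view shows the console with the port at (313,230), the flow grip at (351,247) and the pointer at about (365,282). There are two white parts, at (271,165) and (312,187), with blue and brown look-alikes beside them. I'll enlarge this area.

```bash
python3 - <<'E'
from h import *
a=cv2.imread('pics/scene1.png'); b=cv2.imread('pics/side1.png')
c=lambda im,x,y,w,h,s:cv2.resize(im[y:y+h,x:x+w],None,fx=s,fy=s,interpolation=cv2.INTER_CUBIC)
top=np.hstack([c(a,225,135,100,75,4),c(b,310,120,100,75,4)])
bot=np.hstack([c(a,280,210,133,100,3),c(b,250,195,133,100,3)])
cv2.imwrite('pics/crop1.png',np.vstack([top,cv2.copyMakeBorder(bot,0,0,0,800-bot.shape[1],cv2.BORDER_CONSTANT)]))
E
```

```text
(no output)
```

View pics/crop1.png

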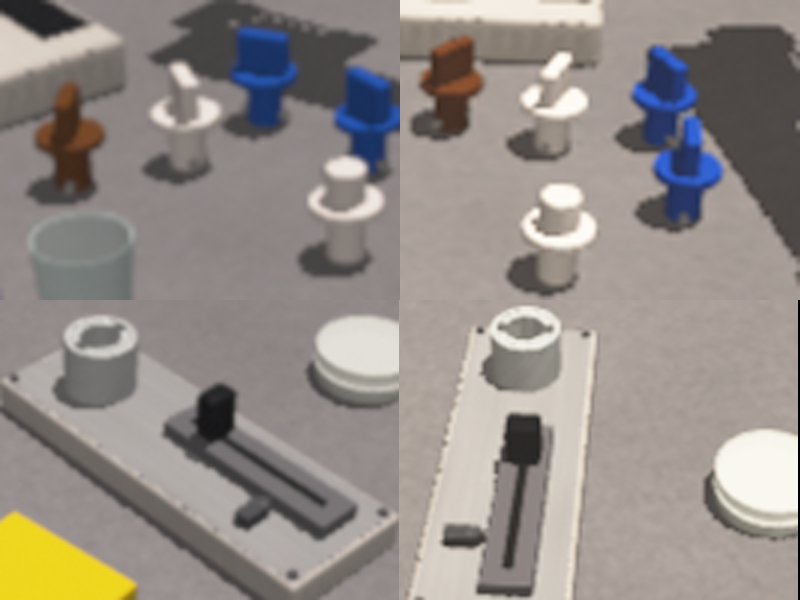

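The coupling is the white part with a blade grip, at (271,163) in scene and (349,145) in side. The plug is the round-knobbed one nearer the console. Next I compute positions from both cameras.

```bash
python3 - <<'E'
from h import *
np.set_printoptions(precision=4,suppress=True)
for n,s,d,h in [('port',(313.3,222.3),(292,204.3),.08),('flow',(352.3,241.7),(291.3,235.7),.0845),('ptr',(369.3,277.7),(278.7,273.7),.042),
 ('flange',(271.2,163.5),(348.7,145),.048),('plugtop',(311.2,177.5),(350,168.5),.076),('wingA',(269.5,152),(350.5,135),.082),('blue1',(291,155),(376.5,144),.045),('blue2',(317,164),(382,161.5),.045),('trackend0',(326,247),(294,238),.044),('trackend1',(394,278),(276,290),.044)]:
    print(n,atz('scene1',*s,h),atz('side1',*d,h))
for p in [(284.3,236),(407.7,281),(377,301.7)]: print(atz('scene1',*p,.03))
print(ctrl.camera_info('wrist'))
s=ctrl.get_state();print(Ro.from_rotvec(s['tool_rot']).as_matrix())
E
```

```text
port [ 0.6199 -0.013   0.08  ] [ 0.6149 -0.0137  0.08  ]
flow [0.5938 0.1106 0.0845] [0.5874 0.1091 0.0845]
ptr [0.6084 0.1939 0.042 ] [0.598  0.1925 0.042 ]
flange [ 0.5172 -0.412   0.048 ] [ 0.5098 -0.4148  0.048 ]
plugtop [ 0.4916 -0.217   0.076 ] [ 0.4853 -0.2226  0.076 ]
wingA [ 0.5133 -0.4262  0.082 ] [ 0.5067 -0.4243  0.082 ]
blue1 [ 0.4287 -0.4353  0.045 ] [ 0.4158 -0.4463  0.045 ]
blue2 [ 0.3943 -0.3311  0.045 ] [ 0.3914 -0.3332  0.045 ]
trackend0 [0.6244 0.0488 0.044 ] [0.5902 0.0735 0.044 ]
trackend1 [0.5655 0.2272 0.044 ] [0.5912 0.24   0.044 ]
[ 0.6748 -0.0648  0.03  ]
[0.5351 0.2406 0.03  ]
[0.6349 0.2526 0.03  ]
{'intrinsics': array([[309.7069,   0.    , 323.7212],
       [  0.    , 309.7069, 200.9385],
       [  0.    ,   0.    ,   1.    ]]), 'R': array([[ 0.3671, -0.9302, -0.0019],
       [-0.8926, -0.3528,  0.2807],
       [-0.2618, -0.1013, -0.9598]]), 't': array([-0.6487, -0.0339,  0.3916])}
[[ 0.9302  0.367  -0.0007]
 [ 0.367  -0.9302  0.0016]
 [-0.0001 -0.0017 -1.    ]]
```

```bash
python3 -m handwheel '[[0.087,0.03,-0.03,0,0,0,0],[0.087,0.045,-0.04,0,0,0,0],[0.087,0.045,-0.04,0,0,0,0],[0.087,0.045,-0.04,0,0,0,0],[0.087,0.045,-0.04,0,0,0,0],[0.087,0.045,-0.04,0,0,0,0],[0.087,0.045,-0.04,0,0,0,0],[0.087,0.045,-0.04,0,0,0,0],[0.087,0.045,-0.04,0,0,0,0],[0.087,0.045,-0.04,0,0,0,0],[0.087,0.045,-0.04,0,0,0,0],[0.087,0.045,-0.04,0,0,0,0]]' 20
python3 -m handwheel '[[0.087,0.04,-0.04,0,0,0,0],[0.087,0.03,-0.03,0,0,0,0],[0.087,0,0,0,0,0,7],[0.087,0,0,0,0,0,7.5],[0.087,0,0,0,0,0,0],[0.087,0,0,0,0,0,0]]'
cat >> h.py <<'E'
def fworld(f,u,v,h=None):
    z=np.load(f+'.npz');K=z['K'];p=np.array([u-K[0,2],v-K[1,2]])/K[0,0];r=np.hypot(*p)
    c=np.array([*(p/r*np.sin(r)),np.cos(r)]) if r>1e-9 else np.array([0,0,1.])
    o=-z['R'].T@z['t'];w=z['R'].T@c
    if h is None: return o+w*np.median(z['d'][int(v)-1:int(v)+2,int(u)-1:int(u)+2])/c[2]
    return o+w*(h-o[2])/w[2]
E
python3 - <<'E'
from h import *
s=ctrl.get_state();print(s['position'],Ro.from_rotvec(s['tool_rot']).as_matrix(),s['joint_positions'],s['time'])
snap('wrist','w1')
E
```

```text
time: 1.6
position: [0.5549, 0.0267, 0.2411]
tool_rot: [3.086, 0.586, -0.0]
ft_force: [0.3, -0.4, 0.3]
grip_width: 0.998
grip_force: 0.0
time: 2.35
position: [0.5937, 0.1159, 0.241]
tool_rot: [3.135, 0.196, -0.001]
ft_force: [0.4, 0.8, -0.4]
grip_width: 0.999
grip_force: 0.0
[0.59366525 0.11588234 0.24097871] [[ 9.92240775e-01  1.24330375e-01 -4.48880546e-04]
 [ 1.24330300e-01 -9.92240868e-01 -1.89884197e-04]
 [-4.69005996e-04  1.32601390e-04 -9.99999881e-01]] [ 0.31851052  0.29080163 -0.67415038  1.55022088  0.18388237  1.36559719
 -1.81893708] 2.35
```

View pics/w1.png

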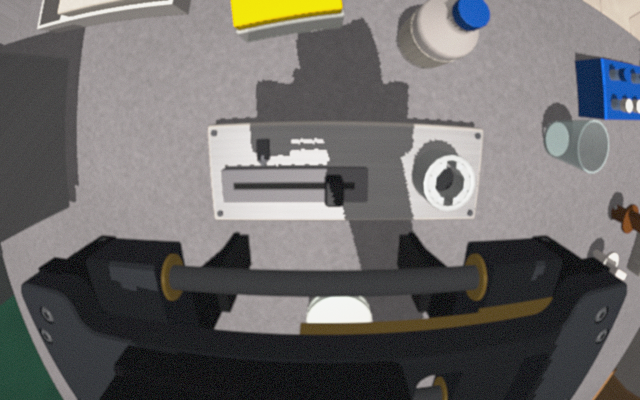

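The wrist view shows the console at about x 208–482, y 120–220, the grip at (335,188), the pointer at (263,150) and the port at (448,183). I'll enlarge it for a precise reading.

```bash
python3 - <<'E'
from h import *
a=cv2.imread('pics/w1.png')[115:225,205:365]; b=cv2.imread('pics/w1.png')[115:225,365:485]
up=lambda a:cv2.resize(a,None,fx=5,fy=5,interpolation=cv2.INTER_CUBIC)
x=up(a)
cv2.imwrite('pics/w1c.png',x)
# console corner screws (dark dots) estimates
E
```

```text
(no output)
```

View pics/w1c.png

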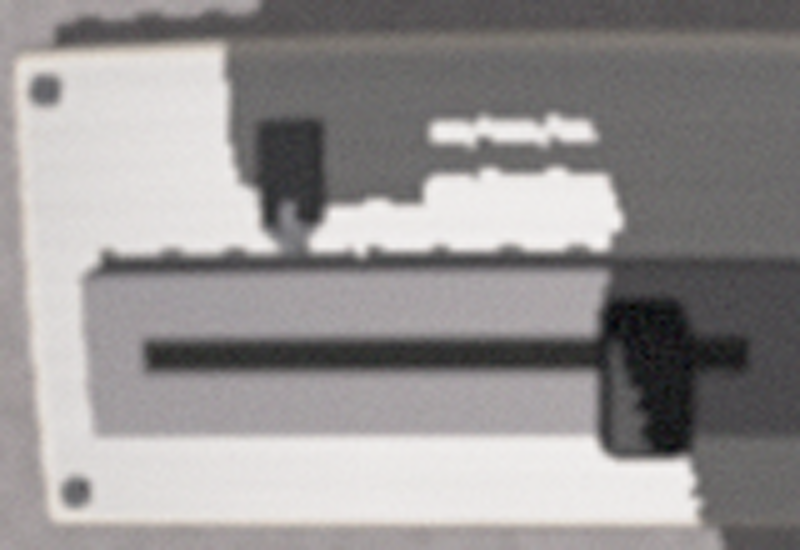

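```bash
python3 - <<'E'
from h import *
np.set_printoptions(precision=4,suppress=True)
sc=[fworld('w1',*p,.03) for p in [(214,133),(220.2,213.4),(479,134),(471.5,213.5)]]
for s in sc: print(s)
y=(sc[2]+sc[3]-sc[0]-sc[1])/2; yaw=np.arctan2(y[0],-y[1]); print('yaw',np.degrees(yaw))
g=fworld('w1',334.3,192.4,.0845); p=fworld('w1',263.2,162.5,.041); po=fworld('w1',448,183,.08)
gd=fworld('w1',335,198)
ey=np.array([-np.sin(yaw),np.cos(yaw),0]); ex=np.array([ey[1],-ey[0],0])
print(g,gd,p,fworld('w1',263,148),po,'slide',(p-g)@ey, 'port->', (g-po)@ex,(g-po)@ey)
c=sum(sc)/4; print('c',c,(po-c)@ex,(po-c)@ey,(g-c)@ex,(p-c)@ex)
E
```

```text
[0.6345 0.2528 0.03  ]
[0.5349 0.2401 0.03  ]
[ 0.6772 -0.0673  0.03  ]
[ 0.5744 -0.0813  0.03  ]
yaw 7.29724269357075
[0.5933 0.1056 0.0845] [0.5876 0.1042 0.0844] [0.6071 0.1874 0.041 ] [0.6238 0.1889 0.042 ] [ 0.6181 -0.0141  0.08  ] slide 0.0793060756867723 port-> -0.00937838739972425 0.12196172643683911
c [0.6053 0.0861 0.03  ] 3.8688373160102664e-05 -0.10103136963919773 -0.00933969902656415 0.014698880452665961
```

```bash
python3 -m handwheel '[[0.087,-0.002,0.01,0.02,0,0,0],[0.087,0,0,0.04,0,0,0],[0.087,0,0,0.04,0,0,0],[0.087,0,0,0.04,0,0,0],[0.06,0,0,0.029,0,0,0],[0.04,0,0,0,0,0,0],[0.01,0,0,0,0,0,0],[0.01,0,0,0,0,0,0],[0.01,0,0,0,0,0,0],[0.01,0,0,0,0,0,0]]' 20
```

```text
time: 3.65
position: [0.5934, 0.1059, 0.0728]
tool_rot: [3.135, 0.193, 0.002]
ft_force: [-0.8, 0.0, -0.7]
grip_width: 0.399
grip_force: 0.0
```

```bash
python3 -m handwheel '[[0.01,0,0,0,0,0,0],[0.01,0,0,0,0,0,0],[0.01,0,0,0,0,0,0],[0.01,0,0,0,0,0,0]]'; python3 -m handwheel '[[0.01,0,-0.01,0,0,0,0],[0.01,0,-0.015,0,0,0,0],[0.01,0,-0.015,0,0,0,0],[0.01,0,-0.015,0,0,0,0],[0.01,0,-0.012,0,0,0,0],[0.01,0,-0.008,0,0,0,0],[0.01,0,-0.004,0,0,0,0],[0.01,0,0,0,0,0,0],[0.01,0,0,0,0,0,0],[0.01,0,0,0,0,0,0]]'
```

```text
time: 4.15
position: [0.5931, 0.1058, 0.0723]
tool_rot: [3.135, 0.193, -0.0]
ft_force: [0.7, -0.5, 0.6]
grip_width: 0.225
grip_force: 20.0
time: 5.4
position: [0.5832, 0.1847, 0.0723]
tool_rot: [-3.135, -0.193, 0.0]
ft_force: [-0.8, 1.7, 3.3]
grip_width: 0.226
grip_force: 20.0
```

```bash
python3 -m handwheel '[[0.045,0,0,0,0,0,0],[0.045,0,0,0,0,0,0],[0.045,0,0,0,0,0,0],[0.045,0,0,0,0,0,0],[0.087,0,0,-0.03,0,0,0],[0.087,0,0,-0.045,0,0,0],[0.087,0,0,-0.045,0,0,0],[0.087,-0.03,0.02,-0.045,0,0,0],[0.087,0,0,0,0,0,0],[0.087,0,0,0,0,0,0]]'
python3 - <<'E'
from h import *
s=ctrl.get_state();print(s['position'])
snap('wrist','w2'); a=cv2.imread('pics/w2.png')
cv2.imwrite('pics/w2c.png',cv2.resize(a[100:210,235:395],None,fx=5,fy=5,interpolation=cv2.INTER_CUBIC))
E
```

```text
time: 6.65
position: [0.556, 0.1605, 0.2369]
tool_rot: [3.135, 0.192, 0.0]
ft_force: [-0.4, -0.4, -0.9]
grip_width: 0.987
grip_force: 0.0
[0.55598114 0.16053403 0.23692565]
```

View pics/w2c.png

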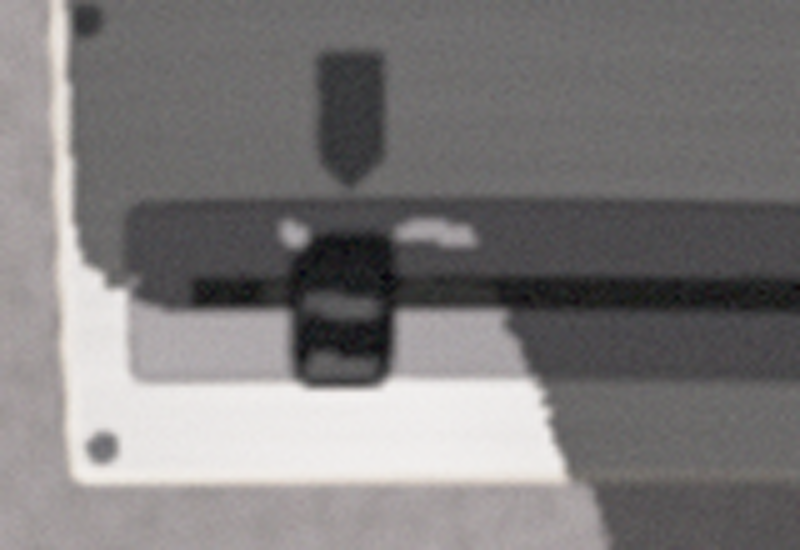

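```bash
python3 - <<'E'
from h import *
np.set_printoptions(precision=4,suppress=True)
yaw=np.radians(7.2);ey=np.array([-np.sin(yaw),np.cos(yaw),0])
p=fworld('w2',304.8,137,.042);q=fworld('w2',305.2,115,.042);g=fworld('w2',303.5,163.6,.0845);print(p,q,g,(g-p)@ey,(g-q)@ey)
s0,s1=fworld('w2',235+88/5,104,.03),fworld('w2',235+102/5,100+448/5,.03);print(np.degrees(np.arctan2(*(s0-s1)[[1,0]])))
E
```

```text
[0.604  0.1877 0.042 ] [0.6281 0.19   0.042 ] [0.5818 0.1839 0.0845] -0.000971751375653723 -0.00027957892355850777
6.745625726792439
```

```bash
python3 -m handwheel '[[0.087,-0.01,0.03,0,0,0,0],[0.087,-0.01,0.05,0,0,0,0],[0.087,-0.01,0.055,0,0,0,0],[0.087,-0.01,0.055,0,0,0,0],[0.087,-0.01,0.055,0,0,0,0],[0.087,-0.01,0.055,0,0,0,0],[0.087,-0.01,0.055,0,0,0,0],[0.087,-0.01,0.055,0,0,0,0],[0.087,-0.01,0.055,0,0,0,0],[0.087,-0.01,0.055,0,0,0,0],[0.087,-0.01,0.045,0,0,0,0],[0.087,0,0,0,0,0,0]]'
python3 - <<'E'
from h import *
s=ctrl.get_state();print(s['position'],s['joint_positions'])
snap('wrist','w3'); a=cv2.imread('pics/w3.png')
cv2.imwrite('pics/w3c.png',cv2.resize(a[110:260,240:440],None,fx=4,fy=4,interpolation=cv2.INTER_CUBIC))
E
```

```text
time: 8.2
position: [0.5133, -0.4182, 0.2337]
tool_rot: [-3.135, -0.182, 0.007]
ft_force: [-0.5, 0.5, 0.2]
grip_width: 1.004
grip_force: 0.0
[ 0.5133388  -0.41823844  0.23374356] [ 0.89132846  0.37191954 -0.32845615  1.41532806  0.12150395  1.37827652
 -0.89504078]
```

View pics/w3c.png

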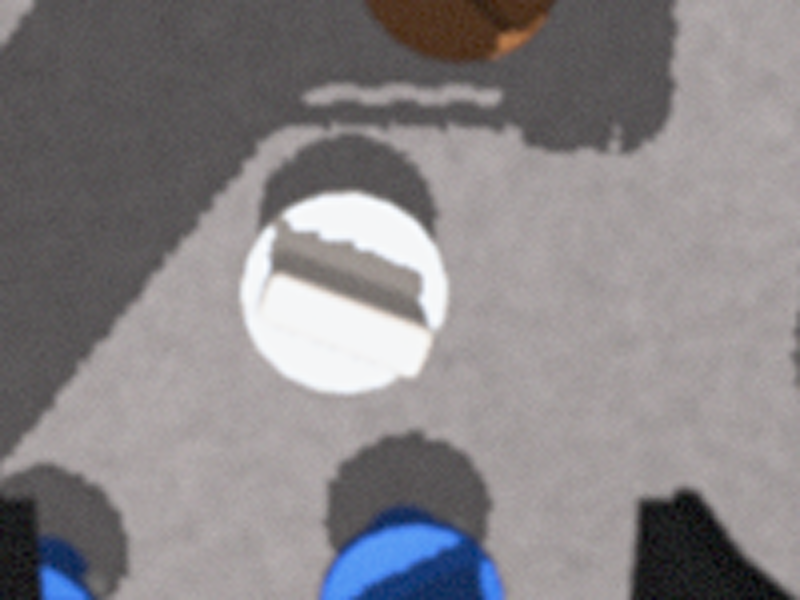

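```bash
python3 - <<'E'
from h import *
np.set_printoptions(precision=4,suppress=True)
f=lambda x,y,h:fworld('w3',240+x/4,110+y/4,h)
print(f(345,292,.048),f(264,293,.082),f(423,353,.082),f(344,323,.082),f(412,580,.048))
a,b=f(264,293,.082),f(423,353,.082);print(np.degrees(np.arctan2(*(a-b)[[1,0]])),np.linalg.norm(a-b))
a,b=f(270,272,.082),f(434,328,.082);print(np.degrees(np.arctan2(*(a-b)[[1,0]])))
s=ctrl.get_state();print(Ro.from_rotvec(s['tool_rot']).as_matrix(),s['position'])
E
```

```text
[ 0.5141 -0.4201  0.048 ] [ 0.5195 -0.3993  0.082 ] [ 0.5089 -0.44    0.082 ] [ 0.5142 -0.4196  0.082 ] [ 0.4298 -0.4501  0.048 ]
75.36541730408682 0.04212779019004442
77.33834374523673
[[ 0.9929  0.1193 -0.0033]
 [ 0.1193 -0.9929  0.0028]
 [-0.003  -0.0032 -1.    ]] [ 0.5149 -0.4149  0.2342]
```

```bash
python3 -m handwheel '[[0.06,-0.001,0.005,0,0,0,-9.9],[0.06,0,0,0,0,0,-9.9],[0.06,0,0,0.01,0,0,-9.9],[0.06,0,0,0.01,0,0,-9.9],[0.06,0,0,0.01,0,0,-9.9],[0.06,0,0,0.01,0,0,-9.9],[0.06,0,0,0.02,0,0,-9.9],[0.06,0,0,0,0,0,0],[0.06,0,0,0,0,0,0]]'
python3 -c "
from h import *
s=ctrl.get_state();print(s['position'],Ro.from_rotvec(s['tool_rot']).as_matrix(),s['joint_positions'])"
```

```text
time: 9.38
position: [0.5164, -0.4175, 0.1775]
tool_rot: [-2.471, -1.94, -0.001]
ft_force: [-0.8, -0.3, -0.6]
grip_width: 0.692
grip_force: 0.0
[ 0.51641575 -0.41750434  0.17746162] [[ 2.37556437e-01  9.71373710e-01  2.35833678e-04]
 [ 9.71373609e-01 -2.37556524e-01  4.58090608e-04]
 [ 5.01001002e-04  1.20260238e-04 -9.99999867e-01]] [ 1.02388038  0.43176082 -0.50888715  1.48057759  0.21361055  1.28479155
  0.2539072 ]
```

```bash
python3 -m handwheel '[[0.06,-0.0025,-0.0015,0.02,0,0,0],[0.06,0,0,0.03,0,0,0],[0.06,0,0,0.03,0,0,0],[0.06,0,0,0.02,0,0,0],[0.06,0,0,0.006,0,0,0],[0.0,0,0,0,0,0,0],[0.0,0,0,0,0,0,0],[0.0,0,0,0,0,0,0],[0.0,0,0,0,0,0,0],[0.0,0,0,0,0,0,0],[0.0,0,0,0,0,0,0],[0.0,0,0,0,0,0,0]]' 40
python3 -m handwheel '[[0.0,0,0,0,0,0,0],[0,0,0,0,0,0,0]]'
```

```text
time: 10.88
position: [0.5137, -0.4207, 0.0714]
tool_rot: [2.47, 1.941, -0.0]
ft_force: [0.4, -0.0, 1.0]
grip_width: 0.157
grip_force: 40.0
time: 11.12
position: [0.5137, -0.4207, 0.0714]
tool_rot: [2.47, 1.941, -0.0]
ft_force: [0.5, 0.0, 2.2]
grip_width: 0.158
grip_force: 40.0
```

```bash
python3 -m handwheel '[[0,0,0,-0.03,0,0,0],[0,0,0,-0.05,0,0,0],[0,0.01,0,-0.05,0,0,0],[0,0.03,0.001,-0.04,0,0,0],[0,0.05,0.001,0,0,0,0],[0,0.055,0.001,0,0,0,0],[0,0.055,0,0,0,0,0],[0,0.055,0,0,0,0,0],[0,0.055,0,0,0,0,0],[0,0.055,0.001,0,0,0,0],[0,0.035,0,0,0,0,0],[0,0.02,0,0,0,0,0]]'
python3 -m handwheel '[[0,0,0,0,0,0,-10.1],[0,0,0,0,0,0,-10.1],[0,0,0,0,0,0,-10.1],[0,0,0,0,0,0,-10.1],[0,0,0,0,0,0,-10.1],[0,0,0,0,0,0,-10.1],[0,0,0,0,0,0,-10.1],[0,0,0,0,0,0,-10.1],[0,0,0,0,0,0,-10.1],[0,0,0,0,0,0,-10.1],[0,0,0,0,0,0,-10.1],[0,0,0,0,0,0,0]]'
python3 - <<'E'
from h import *
s=ctrl.get_state();print(s['position'],Ro.from_rotvec(s['tool_rot']).as_matrix(),s['joint_positions'])
snap('wrist','w4');snap('scene','s4');snap('side','d4')
E
```

```text
time: 12.62
position: [0.6166, -0.0109, 0.2408]
tool_rot: [-2.466, -1.944, 0.001]
ft_force: [0.4, -0.2, -2.1]
grip_width: 0.16
grip_force: 40.0
time: 14.12
position: [0.6166, -0.015, 0.2406]
tool_rot: [0.197, -3.134, 0.0]
ft_force: [0.9, -0.4, -1.9]
grip_width: 0.156
grip_force: 40.0
[ 0.61663361 -0.01502777  0.2405976 ] [[-9.92096995e-01 -1.25468984e-01 -1.04255053e-03]
 [-1.25468801e-01  9.92097537e-01 -2.39184510e-04]
 [ 1.06432205e-03 -1.06486669e-04 -9.99999428e-01]] [ 0.77598779  0.43077866 -1.04337253  1.5117829   0.3739081   1.41500739
  1.41061023]
```

View pics/w4.png

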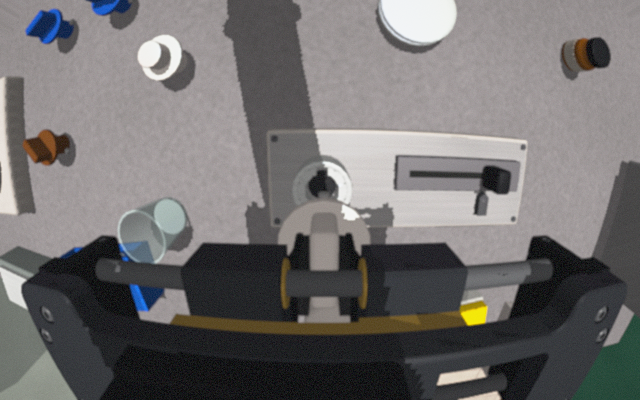

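The wrist view shows the coupling in hand over the port at (322,187), with its wing along the console's x. I'll fit the port rim from depth, then fit the flange in hand.

```bash
python3 - <<'E'
from h import *
from scipy.optimize import least_squares
np.set_printoptions(precision=4,suppress=True)
def cloud(f,fish):
    z=np.load(f+'.npz');K=z['K'];d=z['d'];v,u=np.mgrid[:400,:640];p=np.stack([(u-K[0,2]),(v-K[1,2])],-1)/K[0,0]
    if fish:
        r=np.hypot(p[...,0],p[...,1])[...,None]; p=p/np.maximum(r,1e-9)*np.tan(np.minimum(r,1.4))
    c=np.concatenate([p,np.ones((400,640,1))],-1)*d[...,None]
    return ((c-z['t'])@z['R'])[d>0]
for f,fish in [('w1',1),('w2',1),('w4',1),('scene1',0),('side1',0)]:
    P=cloud(f,fish); m=(abs(P[:,2]-.08)<.004)&(np.hypot(P[:,0]-.618,P[:,1]+.014)<.045); P=P[m]
    if len(P)<20: print(f,len(P));continue
    # outer-circle centre: convex hull min enclosing circle
    c,r=cv2.minEnclosingCircle(P[:,:2].astype(np.float32)*1000); print(f,len(P),c,r,P.mean(0))
for f,fish in [('w4',1),('s4',0),('d4',0)]:
    P=cloud(f,fish); h=.2406-.0714+.048
    m=(abs(P[:,2]-h+.003)<.007)&(np.hypot(P[:,0]-.617,P[:,1]+.015)<.04);P=P[m]
    if len(P)>10:
        s=least_squares(lambda q:np.maximum(0,np.hypot(P[:,0]-q[0],P[:,1]-q[1])-.028),[.617,-.015]);c,r=cv2.minEnclosingCircle(P[:,:2].astype(np.float32)*1000); print(f,len(P),c,r,P.mean(0),s.x,s.cost)
E
```

```text
w1 1491 (618.5667114257812, -16.233503341674805) 31.237014770507812 [ 0.6189 -0.0147  0.0795]
w2 1385 (618.2302856445312, -15.750572204589844) 31.277328491210938 [ 0.6186 -0.0141  0.0795]
w4 1211 (617.5591430664062, -16.682966232299805) 31.13494300842285 [ 0.6083 -0.0184  0.0798]
scene1 213 (618.1537475585938, -17.111766815185547) 33.506011962890625 [ 0.6197 -0.0164  0.0796]
side1 200 (614.574462890625, -16.68389129638672) 31.780895233154297 [ 0.6153 -0.0151  0.0792]
w4 2359 (612.6588134765625, -14.980249404907227) 27.515771865844727 [ 0.6012 -0.0166  0.2173] [ 0.6154 -0.0147] 2.743681222156656e-26
s4 170 (617.6475830078125, -12.43889331817627) 28.850799560546875 [ 0.6236 -0.0028  0.2164] [ 0.6177 -0.0128] 1.3138811890559585e-06
d4 163 (613.4859619140625, -12.997872352600098) 27.743087768554688 [ 0.6105 -0.0004  0.2165] [ 0.614  -0.0135] 2.2726794873261286e-27
```

```bash
python3 -m handwheel '[[0,-0.001,-0.0025,0.02,0,0,0],[0,0,0,0.03,0,0,0],[0,0,0,0.02,0,0,0],[0,0,0,0.006,0,0,0],[0,0,0,0,0,0,0],[0,0,0,0,0,0,0]]'
python3 - <<'E'
from h import *
s=ctrl.get_state();print(s['position'],s['ft_force'],s['torque'])
snap('scene','s5');snap('side','d5')
a=cv2.imread('pics/s5.png')[170:250,265:365];b=cv2.imread('pics/d5.png')[155:235,242:342]
cv2.imwrite('pics/c5.png',cv2.resize(np.hstack([a,b]),None,fx=4,fy=4,interpolation=cv2.INTER_CUBIC))
E
```

```text
time: 15.02
position: [0.6188, -0.0156, 0.1663]
tool_rot: [-0.203, 3.133, -0.0]
ft_force: [0.2, 0.1, -1.2]
grip_width: 0.16
grip_force: 40.0
[ 0.61877064 -0.01559784  0.16627437] [ 0.20684603  0.06299491 -1.19767742] [ 0.11911088 -0.10783687 -0.0084018 ]
```

View pics/c5.png

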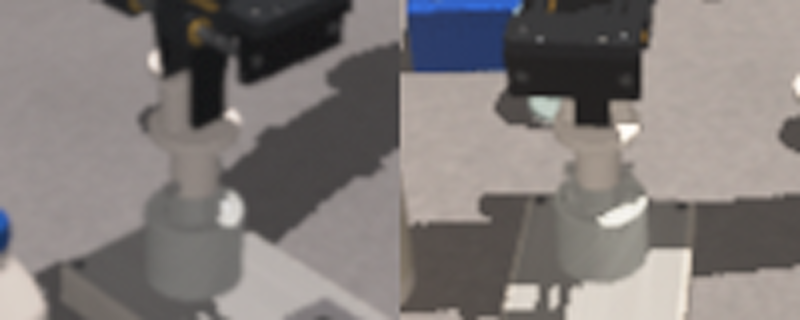

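The crop shows the stem centred over the collar in both views (scene 196 against 195, side 600 against 602, at 4x). I'll lower it while watching the force.

```bash
python3 -m handwheel '[[0,0,0,0.006,0,0,0],[0,0,0,0.005,0,0,0],[0,0,0,0.004,0,0,0],[0,0,0,0.003,0,0,0],[0,0,0,0.003,0,0,0],[0,0,0,0,0,0,0]]'
```

```text
time: 15.88
position: [0.618, -0.0159, 0.144]
tool_rot: [0.204, -3.135, 0.0]
ft_force: [-1.3, -0.2, -1.7]
grip_width: 0.16
grip_force: 40.0
```

```bash
python3 -m handwheel '[[0,0,0,0.004,0,0,0],[0,0,0,0.004,0,0,0],[0,0,0,0.004,0,0,0],[0,0,0,0.004,0,0,0],[0,0,0,0.002,0,0,0],[0,0,0,0,0,0,0],[0,0,0,0,0,0,0]]'
```

```text
time: 16.75
position: [0.6182, -0.0158, 0.1264]
tool_rot: [-0.204, 3.135, -0.0]
ft_force: [0.0, 0.3, -2.2]
grip_width: 0.158
grip_force: 40.0
```

```bash
python3 -m handwheel '[[0,0,0,0.004,0,0,0],[0,0,0,0.004,0,0,0],[0,0,0,0.004,0,0,0],[0,0,0,0.003,0,0,0],[0,0,0,0,0,0,0],[0,0,0,0,0,0,0]]'
```

```text
time: 17.5
position: [0.6186, -0.0157, 0.1121]
tool_rot: [-0.204, 3.134, -0.001]
ft_force: [-1.3, -0.7, 6.2]
grip_width: 0.156
grip_force: 40.0
```

```bash
python3 -m handwheel '[[0,0,0,0.0015,0,0,0],[0,0,0,0,0,0,0],[0,0,0,0,0,0,10],[0,0,0,0,0,0,10],[0,0,0,0,0,0,10],[0,0,0,0,0,0,0]]' 60
python3 -m handwheel '[[0,0,0,0,0,0,10],[0,0,0,0,0,0,10],[0,0,0,0,0,0,10],[0,0,0,0,0,0,10],[0,0,0,0,0,0,5],[0,0,0,0,0,0,0],[0,0,0,0,0,0,0]]'
python3 -c "
from h import *
s=ctrl.get_state();print(s['position'],s['ft_force'],s['torque'],Ro.from_rotvec(s['tool_rot']).as_matrix(),s['joint_positions'])"
```

```text
time: 18.25
position: [0.6192, -0.016, 0.1114]
tool_rot: [0.616, 3.078, -0.001]
ft_force: [-0.3, -1.0, 8.8]
grip_width: 0.154
grip_force: 60.0
time: 19.12
position: [0.619, -0.0168, 0.1114]
tool_rot: [1.746, 2.608, -0.001]
ft_force: [-1.7, -2.6, 8.8]
grip_width: 0.155
grip_force: 60.0
[ 0.61900097 -0.01681716  0.11142317] [-1.68852606 -2.61580089  8.78582851] [-0.40676348  0.36620732 -0.00675539] [[-0.38110316  0.9245301   0.00211528]
 [ 0.92452826  0.38110735 -0.0021654 ]
 [-0.00280813  0.0011304  -0.99999542]] [ 0.55774823  0.44297491 -0.72146059  1.66440595  0.31764668  1.15242885
  0.14497153]
```

```bash
python3 -m handwheel '[[0,0,0,0.0005,0,0,4],[0,0,0,0.0005,0,0,4],[0,0,0,0,0,0,0],[0,0,0,0,0,0,0]]'
python3 -c "
from h import *
s=ctrl.get_state();print(s['position'],s['ft_force'],s['torque'],Ro.from_rotvec(s['tool_rot']).as_matrix())"
```

```text
time: 19.62
position: [0.6188, -0.0169, 0.1114]
tool_rot: [1.924, 2.48, -0.002]
ft_force: [-4.2, -1.4, 15.0]
grip_width: 0.156
grip_force: 60.0
[ 0.61883691 -0.0168693   0.1113662 ] [-4.24512775 -1.40789977 15.03813108] [-0.43790037  0.99185397  0.05053355] [[-2.48725339e-01  9.68572548e-01  1.71023782e-03]
 [ 9.68569333e-01  2.48729253e-01 -2.68422443e-03]
 [-3.02525227e-03  9.88849272e-04 -9.99994935e-01]]
```

```bash
python3 -m handwheel '[[0,0,0,0,0,0,3],[0,0,0,0,0,0,0],[0,0,0,0,0,0,0]]'
python3 - <<'E'
from h import *
s=ctrl.get_state();print(s['position'],s['ft_force'],s['torque'],Ro.from_rotvec(s['tool_rot']).as_matrix()[:,0],s['grip_force'])
snap('side','d6');snap('scene','s6')
a=cv2.imread('pics/s6.png')[170:300,280:410];b=cv2.imread('pics/d6.png')[170:300,242:372]
cv2.imwrite('pics/c6.png',cv2.resize(np.hstack([a,b]),None,fx=3,fy=3,interpolation=cv2.INTER_CUBIC))
E
```

```text
time: 20.0
position: [0.6185, -0.0168, 0.1114]
tool_rot: [1.987, 2.43, -0.003]
ft_force: [-5.4, -2.8, 16.7]
grip_width: 0.156
grip_force: 60.1
[ 0.61850854 -0.0167869   0.11136506] [-5.42844619 -2.83182617 16.68054858] [-0.50324734  1.20974893  0.40983977] [-0.19890522  0.98001353 -0.00319342] 60.10965778492391
```

View pics/c6.png

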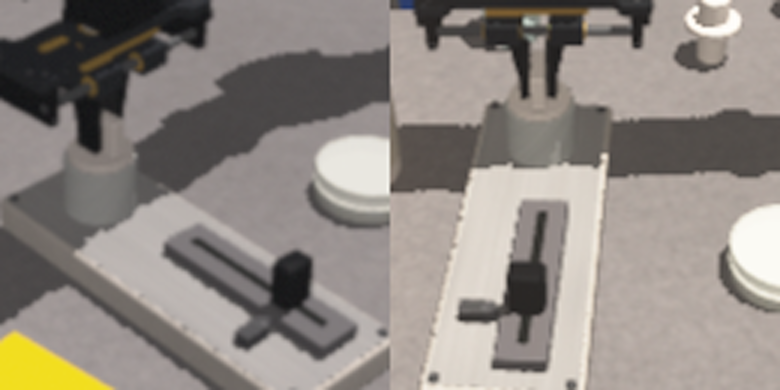

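The torque jumped to 0.41 N m, so the coupling is at its stop. The crop shows the flange down on the collar and the grip level with the pointer. Handing in.

```bash
python3 -c "
from bench import ctrl
print(ctrl.close_job())"
```

```text
the job is handed in; nothing more can be done
None
```

I handed the job in at about 20 s: the flow grip measured about 1 mm from the pointer, and the coupling is seated in the port, turned about 85° clockwise to the stop, held down and still gripped. The judge's verdict was not shown.

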